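# Lift a slide rack off its drip stand with a lifting hook

### The job

Take the lifting hook from its cradle and, with the hook alone, lift the rack of glass slides off the two prongs of the drip stand and set it down gently, level in the middle of the round stage; then hang the hook back in its cradle. Never touch the rack with the gripper, do not press the hook down on the rack or its slides, and leave the label roll, marker, beaker and white bottle where they are.

Things in the scene. Friction and masses are not known exactly. Their poses are not given: they have to be found in the camera images.
- drip_stand: Fixed drip stand: grey tray 165 x 130 mm, 9 mm high, with two bent steel rods 8 mm thick. Origin on the worktop under where the rack hangs; +x points to the uprights, 70 mm behind, 154 mm high. From their tops the rods run forward (-x) as two prongs at y = -35 and +35 mm, 62 mm clear between them.
- stand_rest (a point): Point midway between the prongs, 127 mm above the worktop, level with the upper side of their flat troughs (x = -12 to +14 mm from here). Behind, the prongs climb to 154 mm; in front the free ends turn up, 11 mm above the trough, to x = -23 mm. Undersides of the troughs 8 mm below this point.
- rack: Loose steel slide rack, 84 (x) x 110 (y) mm, 0.35 to 0.7 kg, nine glass slides fixed in it. Origin mid underside. Base and slides reach z = 34 mm. It hangs by its bar on both prongs, underside at 54 mm, nearly at the stand's yaw; it swings. To come off: up more than 11 but less than 28 mm (else slides hit prongs), then forward (stand's -x) 65 mm or more before going higher.
- rack_bar (a point): Middle of the rack's carrying bar, on its centre line, 76 mm above the rack's origin. Bar 6 mm thick, straight along the rack's y, held by two fixed legs 6 mm thick at y = -52 and +52 mm; open space between bar and slides. The hook takes it here, entering along the rack's +x. It can slide some mm in the troughs.
- cradle: Fixed cradle: base plate 120 x 90 mm, a post 42 mm behind (+x) its origin; the post carries a level ledge forward, top at z = 125 mm, with a slot 14 mm wide (along x) open to the front (-x). Origin on the worktop under the hook's rest place. Ledge rims 6 mm high: inner faces at x = -22 mm and y = -23, +23 mm. Lift the hook's shoulder over the front rim; its shank goes in and out along x.
- hook: Loose steel lifting hook, 0.12 kg. Origin mid underside of its square shoulder (32 x 32 x 5 mm), z up. Above it a black handle 24 x 24 mm square, z = 5 to 61 mm, sides along x and y, to be gripped from above. Below, an 8 mm shank to z = -30 mm, which bends back to x = -14 mm and ends in a flat J. Hangs by the shoulder in the cradle, origin at z = 125 mm, at the cradle's yaw within 5 degrees.
- hook_seat (a point): Middle of the J floor's upper side, where the bar shall rest, 100 mm straight below the hook's origin. J is a strip 30 mm wide (y): floor 4 mm thick, 32 mm long (x); back plate inner face at x = -12 mm; tip plate x = +12 to +16 mm, rising 14 mm above this point. Opens upward; goes under a bar in its own +x direction.
- stage: Fixed round stage on a grey foot. Origin on the worktop on its axis. Level platform 150 mm across, locked at a height that differs each time: top 35 to 85 mm above the worktop. This height is not reported and must be felt or seen. It holds firm under 50 N. Behind it stands a grey instrument, 168 mm high, front at world x = 565 mm, y = -100 to +210 mm: carry the hook past in front of it.
- label_roll: Loose white label roll, 63 mm across, 26 mm high; bystander. Origin under its centre.
- marker_black: Loose black and white marker pen lying flat, 139 mm long, 16 mm thick; bystander. Origin under its centre.
- beaker: Loose glass beaker, 50 mm across, 66 mm high; bystander. Origin under its centre.
- bottle_white: Loose white bottle, 49 mm across, 112 mm high; bystander. Origin under its centre.
Things that resemble listed ones, but are neither listed nor needed, are in the scene too. Of the things like the hook, leave any that is green; of the rest the larger one is meant.

How it is judged:
By the outcome, as a careful person would: the job done as asked, in the order asked, and still so for the second after the job is handed in, with the robot touching nothing.
It also fails if it takes over 72 s, if anything falls off the work surface, if the arm or the gripper's body presses on something with over 40 N, if the wrist force passes 120 N, or if a joint passes its speed limit or range.

### The arm

A 6-joint arm with a two-finger parallel gripper is mounted at the origin on a cart in front of the work surface, level with it; the furniture and walls round the work are solid. World frame = base frame: x ahead of the robot, y to its left, z up, the work surface at z = 0. Lengths are in m, angles in rad, forces in N, time in s.
With the tool pointing down it reaches from about 0.3 to 0.875 m from the base axis. Payload 4.2 kg.
Tool frame: the origin (TCP) lies at the very end of the fingers, on their centre line; the grasp point (between the pads) lies 19 mm behind it; x points along the fingers, y is the direction in which the jaws open and shut, and the axes are right-handed (so a half turn about x gives the same grasp; the last joint's range is limited). The gripper opens to 85 mm and grips with 20 to 120 N. Pads are 22 mm wide; open, the fingers measure 114 mm over their backs; the gripper's body (76 mm by 85 mm) begins 54 mm behind the grasp point. The pads swing forward as they close: fully open they stand 13 mm farther back than shut.
Start: joints at [-0.02, 0.32, 1.565, -0, 1.257, -0.02], TCP at [0.575, 0, 0.231] pointing down, gripper open.
Joint ranges: [-3.11, 3.11], [-0.84, 2.01], [0.21, 2.61], [-1.34, 4.49], [0.05, 2.63], [-2.56, 2.56]. Speed limits (rad/s): [2.57, 2.57, 3.14, 3.14, 3.14, 3.14].

### API

Orientations are given as [roll, pitch, yaw] about the fixed x, y, z axes, in that order (R = Rz(yaw) Ry(pitch) Rx(roll)).
In Python, from plant import manip gives the robot as it stands. The module is installed in compiled form; this text tells all that it offers.
- The arm moves only by the tool drive_tool, never from a script. Its argument "targets" is a list of rows, each a list of 5 numbers: the opening, from 0 (shut) to 1 (fully open), then the shift along the tool's x, y, z in mm, then the turn about the tool's x in degrees. In form: [[grip, tx, ty, tz, twist], ...]. A call has 1 to 12 rows; each row is the pose to reach, as a shift and turn from the pose measured when the call began, along the tool's axes at that moment; what a row does not reach only later rows make up. A row lasts 1/10 s, in which the tool goes at most 50 mm and 8.59 degrees, less where a joint would pass 70% of its speed; a pose out of reach is approached as far as the arm can. A call with a gripper value outside its range is refused whole. The fingers move at their own pace and stop on an object; the grip force is fixed at half the most. Time passes only in rows, so rows that repeat a pose let the fingers close. It gives the time, the measured TCP pose, the force and the opening at its end, in the units of the state.
- manip.read_state(): the state, without advancing time (a new reading comes with each control period).
- manip.get_image(name): name is "scene" or "side" or "wrist"; returns the picture (480x640x3 uint8, red, green, blue); there is no depth.
- manip.camera_params(name): a dict with "mtx" (3x3 intrinsics, pixels), "camera_from_world" (4x4, takes a point from world to camera coordinates). Camera axes: x right, y down, z forward; pixel columns grow to the right and rows downward; lengths in m; the calibration is good to about 2 mm. A picture is of the moment at which its call begins: read the wrist's pose just before it. camera_params takes no time and is no camera call; for the wrist camera it gives the pose at the moment of the call.
- manip.close_job(): hands the job in, once; it reports no verdict.
Trained networks look in the newest picture that a camera, given by its name, has taken for a name from the list of things; names that differ only in an ending like _2 or _b are one class to them, and where a whole thing is asked for, a point or a joint stands for the part that bears it (a point fixed in the world has none). Each returns a list of dicts, best first, with "confidence" (0 to 1); they miss things now and then, are a little off and sometimes report something else, mostly with a low value. They report only what shows in the picture. A call takes as long as a camera call. They do not tell look-alikes from the thing itself.
- manip.boxes_of(camera, target): "box" ([centre column, centre row, width, height] as shares, 0 to 1, of the picture: columns of its width, rows of its height, round what is visible of it).
The state is a dict: "t": time; "joint_positions": joint angles; "qd": joint speeds; "joint_torque": joint torques, N m; "tcp_pos": TCP position; "orientation": TCP orientation; "ft_force": force on the tool from outside, world axes, zero at the start; "moment": the same for the moment, N m; "width": opening from 0.0 (shut) to 1.0 (fully open).
Only numpy, scipy, OpenCV 4.12 (cv2) and the standard library are available. Lean on these libraries where they do the work, as an engineer would, in place of code of your own. Each camera call takes 0.05 s, during which the arm holds its last target. There are 200 camera calls.

## Working session

There is one attempt and no reset: what is moved stays moved. The work goes in short steps, Python scripts to look and compute and a tool call to move; the robot and the scene stay as the last step left them, time stands still between calls to the robot, and variables do not carry over. Pictures are saved under pics/ and viewed, about 8 in all and at most 12, crops included, and the job is handed in when it is done.

Besides the shell and the picture viewer there is one more tool, called after "Call:" by a JSON object that holds its "method" and its "body". drive_tool: Moves the arm, as the interface text tells. Its arguments: {"type":"object","properties":{"targets":{"type":"array"}},"required":["targets"]}

```bash
mkdir -p pics
cat > h.py <<'E'
import numpy as np, cv2
from plant import manip
def shot(n,f=None):
    im=manip.get_image(n)
    if f: cv2.imwrite('pics/'+f,im[:,:,::-1])
    return im
def ray(n,u,v,P=None):
    P=P or manip.camera_params(n); K=np.array(P['mtx']);T=np.array(P['camera_from_world'])
    d=T[:3,:3].T@np.linalg.solve(K,[u,v,1]); c=-T[:3,:3].T@T[:3,3]; return c,d
def atz(n,u,v,z,P=None):
    c,d=ray(n,u,v,P); return c+d*(z-c[2])/d[2]
def tri(obs):
    A=np.zeros((3,3));b=np.zeros(3)
    for n,u,v in obs:
        c,d=ray(n,u,v);d=d/np.linalg.norm(d);M=np.eye(3)-np.outer(d,d);A+=M;b+=M@c
    return np.linalg.solve(A,b)
def proj(n,p):
    P=manip.camera_params(n);q=np.array(P['camera_from_world'])@np.append(p,1);q=np.array(P['mtx'])@q[:3];return q[:2]/q[2]
E
python3 - <<'E'
from h import *
print(manip.read_state())
for n in ['scene','side','wrist']:
    shot(n,n+'0.png'); P=manip.camera_params(n);T=np.array(P['camera_from_world']);print(n,(-T[:3,:3].T@T[:3,3]).round(3),T[2,:3].round(2))
    if n=='wrist':continue
    for t in ['drip_stand','rack','cradle','hook','stage','label_roll','marker_black','beaker','bottle_white']:
        for r in manip.boxes_of(n,t):
            if r['confidence']>.3: print(' ',t,round(r['confidence'],2),(np.array(r['box'])*[640,480,640,480]).round(0))
E
```

```text
{'t': 0.0, 'joint_positions': array([-1.99933943e-02,  3.20280367e-01,  1.56566939e+00,  2.43632192e-05,
        1.25739768e+00, -1.99737547e-02]), 'qd': array([ 0.00140114,  0.00057172, -0.00092691, -0.00032664,  0.00174998,
        0.00191479]), 'joint_torque': array([ 7.05825660e-04, -4.15526962e+01, -2.34157133e+01, -1.88356019e-06,
        8.09230405e-03,  1.54784908e-05]), 'tcp_pos': array([5.74525902e-01, 2.14237405e-05, 2.30492626e-01]), 'orientation': array([-1.60396944,  1.56904139,  3.10839237]), 'ft_force': array([-0.3341255 , -0.78517063, -0.67070946]), 'moment': array([-0.01474586, -0.02997608, -0.07873787]), 'width': 0.9965323733181866}
scene [-0.173 -1.187  0.896] [ 0.42  0.75 -0.51]
  drip_stand 0.73 [278. 192.  53.  60.]
  drip_stand 0.66 [279. 193.  29.  24.]
  rack 0.92 [278. 188.  30.  32.]
  cradle 0.83 [409. 310.  54.  64.]
  hook 0.86 [385. 271.  18.  57.]
  hook 0.74 [410. 293.  19.  66.]
  hook 0.72 [429. 337.  18.  47.]
  stage 0.73 [276. 193.  29.  27.]
  label_roll 0.73 [302. 310.  24.  26.]
  marker_black 0.57 [263. 246.  41.   7.]
  beaker 0.98 [401. 373.  25.  41.]
  bottle_white 0.81 [215. 189.  17.  32.]
  bottle_white 0.32 [303. 307.  25.  23.]
side [ 0.526 -1.292  0.845] [-0.02  0.87 -0.49]
  drip_stand 0.95 [336. 211.  47.  48.]
  rack 0.78 [340. 204.  29.  28.]
  cradle 0.74 [338. 203.  29.  31.]
  cradle 0.63 [357. 335.  59.  67.]
  hook 0.8 [354. 297.  14.  57.]
  hook 0.75 [352. 319.  19.  62.]
  hook 0.66 [341. 365.  12.  46.]
  stage 0.91 [309. 268.  49.  36.]
  label_roll 0.66 [271. 310.  20.  20.]
  beaker 0.61 [289. 394.  27.  39.]
  bottle_white 0.88 [297. 196.  15.  34.]
wrist [0.576 0.068 0.374] [-0.   -0.27 -0.96]
```

Run:
```python
import cv2
a=cv2.imread('pics/scene0.png')[150:420,190:460];b=cv2.imread('pics/side0.png')[150:420,230:430]
cv2.imwrite('pics/c_scene.png',cv2.resize(a,(600,600),interpolation=2)) 
cv2.imwrite('pics/c_side.png',cv2.resize(b,None,fx=2.2,fy=2.2,interpolation=2))
```

```text
(no output)
```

View pics/c_scene.png

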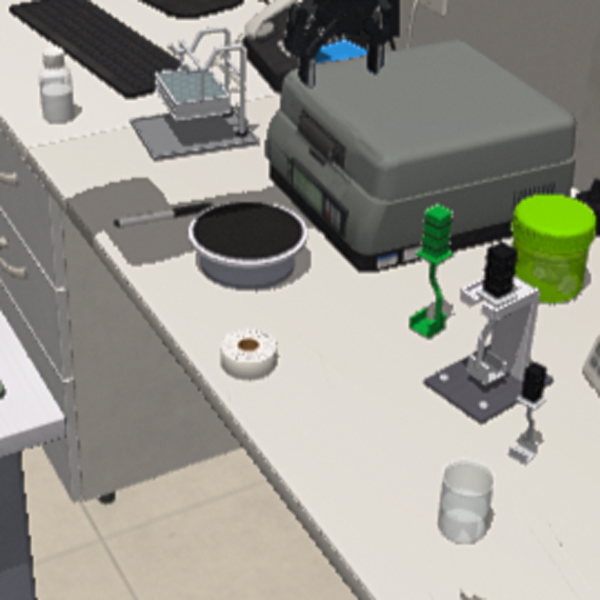

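View pics/c_side.png

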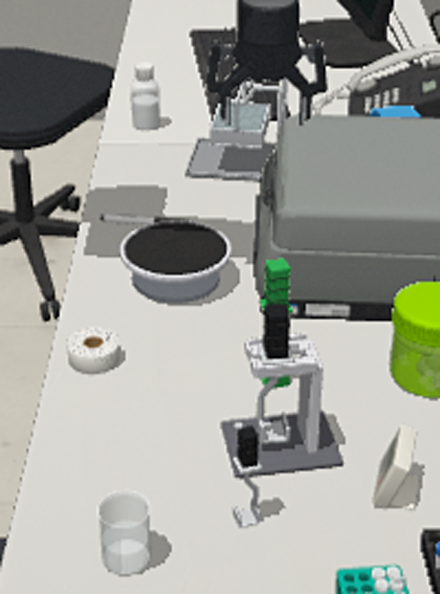

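Run:
```python
from h import *
S=lambda x,y:('scene',190+x/2.2222,150+y/2.2222); D=lambda x,y:('side',230+x/2.2,150+y/2.2)
for k,a,b in [('handle top',(501,249),(277,308)),('stage top c',(248,229),(176,249)),('rack mid',(193,92),(240,122)),('bottle',(57,117),(146,124)),('roll top',(248,343),(93,344)),('beaker bot',(465,532),(125,562)),('small',(535,375),(247,440)),('green top',(437,212),(277,265)),
 ('base near-left corner',(485,419),(236,472)),('base right',(553,378),(342,462))]:
    print(k,tri([S(*a),D(*b)]).round(3))
for k,a in [('cradle base', [(424,380),(485,419),(553,378)]),('tray',[(131,120),(153,159),(260,141)]),('marker',[(117,222),(210,207)])]:
    for p in a: print(k,atz(*S(*p),.009).round(3))
for p in [(221,422),(236,474),(343,463)]: print('cr side',atz(*D(*p),.005).round(3))
for p in [(186,176),(203,143),(272,178)]: print('tray side',atz(*D(*p),.009).round(3))
for z in (.035,.06,.085): print('stage',atz(*S(248,229),z).round(3),atz(*D(176,249),z).round(3))
```

```text
handle top [ 0.583 -0.319  0.181]
stage top c [0.463 0.022 0.045]
rack mid [0.552 0.375 0.068]
bottle [ 0.388  0.525 -0.006]
roll top [ 0.368 -0.162  0.021]
beaker bot [ 0.433 -0.494 -0.002]
small [ 0.552 -0.431  0.102]
green top [ 0.588 -0.198  0.158]
base near-left corner [ 0.542 -0.377  0.009]
base right [ 0.657 -0.35   0.003]
cradle base [ 0.52  -0.294  0.009]
cradle base [ 0.541 -0.378  0.009]
cradle base [ 0.652 -0.356  0.009]
tray [0.475 0.434 0.009]
tray [0.455 0.306 0.009]
tray [0.62  0.288 0.009]
marker [0.343 0.168 0.009]
marker [0.47  0.148 0.009]
cr side [ 0.526 -0.289  0.005]
cr side [ 0.542 -0.373  0.005]
cr side [ 0.658 -0.354  0.005]
tray side [0.467 0.303 0.009]
tray side [0.491 0.423 0.009]
tray side [0.603 0.299 0.009]
stage [0.471 0.038 0.035] [0.462 0.037 0.035]
stage [0.452 0.003 0.06 ] [ 0.464 -0.004  0.06 ]
stage [ 0.434 -0.033  0.085] [ 0.466 -0.045  0.085]
```

View pics/wrist0.png

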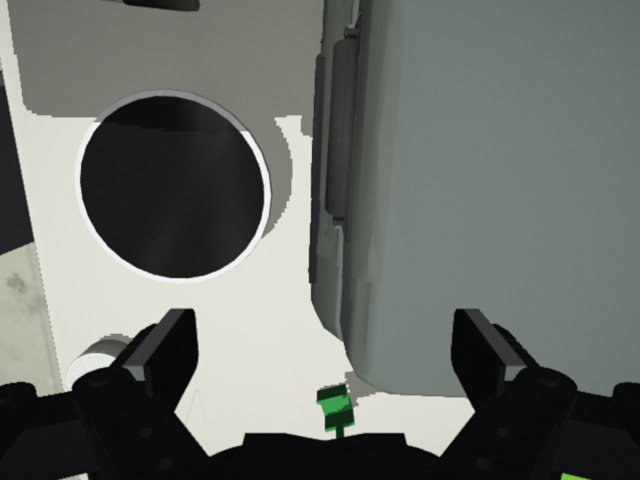

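```bash
cat >> h.py <<'E'
from scipy.spatial.transform import Rotation as Ro
def pose():
    s=manip.read_state(); r,p,y=s['orientation']; return s['t'],np.array(s['tcp_pos']),Ro.from_euler('xyz',[r,p,y]).as_matrix(),s
def plan(*goals,yaw=None):
    t,p,R,s=pose(); print('t',round(t,2),'p',(p*1000).round(1),'jawyaw',round(np.degrees(np.arctan2(R[1,1],R[0,1])),2),'toolx',R[:,0].round(4),'F',np.round(s['ft_force'],1),'M',np.round(s['moment'],2),'w',round(s['width'],3))
    for g in goals: print('  shift',(R.T@(np.array(g)-p)*1000).round(1))
E
python3 - <<'E'
from h import *
plan([.583,-.319,.300]); print(pose()[2].round(3))
im=cv2.imread('pics/wrist0.png'); P=manip.camera_params('wrist')
m=(im.max(2)<60).astype('u1');m[:85]=0;m[290:]=0;m[:,300:]=0;m[:,:60]=0
c=max(cv2.findContours(m,0,1)[0],key=cv2.contourArea); print(cv2.boundingRect(c),cv2.fitEllipse(cv2.convexHull(c)))
for z in (.04,.05,.06,.07):
  L,Rr,T,B=[atz('wrist',*q,z) for q in [(75,185),(271,185),(170,89),(180,283)]]
  print(z,np.linalg.norm(L-Rr).round(4),np.linalg.norm(T-B).round(4),((L+Rr)/2).round(4),((T+B)/2).round(4))
E
```

```text
t 1.05 p [575.   -0.  231.3] jawyaw 0.0 toolx [ 0. -0. -1.] F [-0.8  0.4  0.8] M [-0.02 -0.04 -0.02] w 0.998
  shift [-68.7   8.  319. ]
[[ 0.  1.  0.]
 [-0.  0. -1.]
 [-1.  0.  0.]]
(81, 96, 182, 182) ((171.62100219726562, 186.49795532226562), (172.8175811767578, 190.5258331298828), 133.2281951904297)
0.04 0.1538 0.1534 [0.4571 0.0198 0.04  ] [0.4584 0.0143 0.04  ]
0.05 0.1492 0.1488 [0.4607 0.0213 0.05  ] [0.4619 0.0159 0.05  ]
0.06 0.1446 0.1442 [0.4642 0.0227 0.06  ] [0.4655 0.0175 0.06  ]
0.07 0.14 0.1396 [0.4678 0.0241 0.07  ] [0.469  0.0191 0.07  ]
```

Call:
{"method": "drive_tool", "body": {"targets": [[1, -40, 2, 30, 0], [1, -69, 4, 65, 0], [1, -69, 6, 110, 0], [1, -69, 8, 155, 0], [1, -69, 8, 200, 0], [1, -69, 8, 245, 0], [1, -69, 8, 285, 0], [1, -69, 8, 310, 0], [1, -69, 8, 319, 0], [1, -69, 8, 319, 0]]}}

```text
t: 2.05
tcp_pos: [0.5828, -0.3197, 0.2998]
orientation: [-2.618, 1.57, 2.093]
ft_force: [0.4, 0.5, 0.3]
width: 1.0
```

Run:
```python
from h import *
plan(); shot('wrist','w1.png')
for t in ['hook','cradle']:
    for r in manip.boxes_of('wrist',t): print(t,r['confidence'],(np.array(r['box'])*[640,480,640,480]).round(0))
```

```text
t 2.05 p [ 582.8 -319.7  299.8] jawyaw -0.09 toolx [-4.e-04  7.e-04 -1.e+00] F [0.4 0.5 0.3] M [ 0.03 -0.   -0.04] w 1.0
hook 0.97 [321. 232.  48.  59.]
hook 0.85 [329.  52.  53.  76.]
cradle 0.75 [330. 199. 129. 124.]
cradle 0.63 [321. 232.  48.  65.]
```

View pics/w1.png

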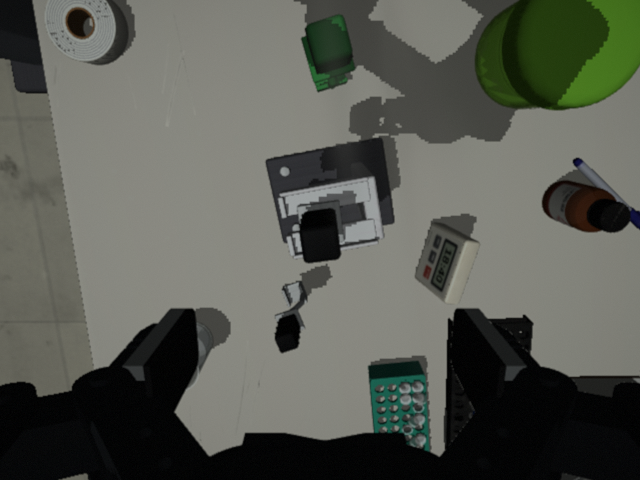

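Run:
```python
import cv2
a=cv2.imread('pics/w1.png')[130:280,250:410]
a=cv2.convertScaleAbs(a,alpha=1.6,beta=25)
cv2.imwrite('pics/w1c.png',cv2.resize(a,None,fx=4,fy=4,interpolation=2))
```

```text
(no output)
```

View pics/w1c.png

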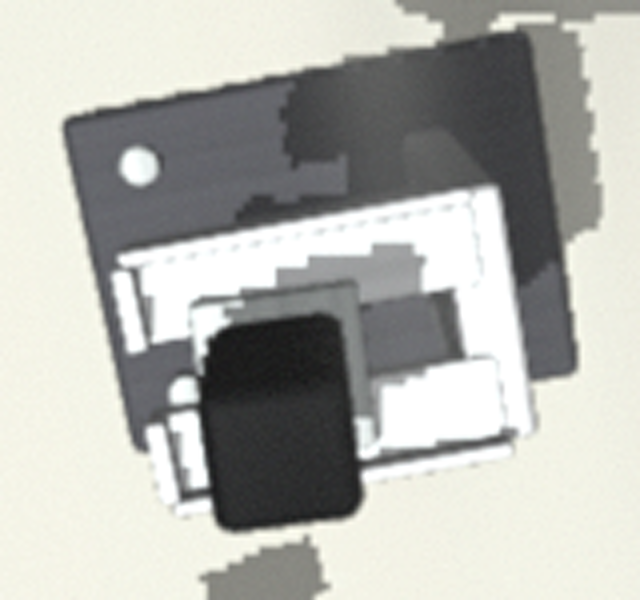

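Run:
```python
from h import *
W=lambda x,y,z:atz('wrist',250+x/4,130+y/4,z)[:2]*1000
print('handle c',W(283,461,.186)); 
for q in [(208,395),(338,382),(362,512),(220,530)]: print('  corner',W(*q,.186))
print('shoulder edge',W(192,303,.130),W(355,283,.130), 'hb',W(207,330,.132),W(338,315,.132))
print('rim up',W(120,255,.131),W(480,188,.131),'rim low',W(180,515,.131),W(512,452,.131))
print('front rim outer',W(112,272,.131),W(155,430,.131),W(172,505,.131),'inner',W(132,270,.131),W(172,425,.131))
print('base',W(65,120,.005),W(528,33,.005),W(578,370,.005),W(136,450,.005))
```

```text
handle c [ 581.84900967 -324.49461901]
  corner [ 570.20469435 -313.82951006]
  corner [ 590.39165115 -311.73024062]
  corner [ 594.35476907 -332.89140745]
  corner [ 571.82701009 -335.9200131 ]
shoulder edge [ 564.46003468 -310.07866391] [ 594.80801359 -306.27315243] hb [ 567.29650395 -314.7888004 ] [ 591.6456385  -311.92417048]
rim up [ 551.3824275  -300.91849199] [ 617.40082816 -288.53337613] rim low [ 561.576925   -351.27164614] [ 624.99436242 -338.60157007]
front rim outer [ 549.81842041 -304.08596729] [ 557.12751395 -334.3409583 ] [ 560.07549499 -349.25623139] inner [ 553.52606024 -303.70849773] [ 560.37038514 -333.35566843]
base [ 525.23726868 -287.07297392] [ 641.729416   -265.50491797] [ 658.15341191 -351.89328827] [ 541.12110475 -373.93984378]
```

Call:
{"method": "drive_tool", "body": {"targets": [[1, 20, -1, 4.5, -4], [1, 50, -1, 4.5, -7], [1, 90, -1, 4.5, -7], [1, 125, -1, 4.5, -7], [1, 150, -1, 4.5, -7], [1, 161, -1, 4.5, -7], [1, 161, -1, 4.5, -7]]}}

```text
t: 2.9
tcp_pos: [0.5819, -0.3203, 0.1385]
orientation: [-2.512, 1.568, 2.326]
ft_force: [0.1, 1.0, 0.1]
width: 0.999
```

Run:
```python
from h import *
plan(); shot('wrist','w2.png')
```

```text
t 2.9 p [ 581.9 -320.3  138.5] jawyaw 7.16 toolx [-0.0021  0.0022 -1.    ] F [0.1 1.  0.1] M [ 0.01  0.   -0.01] w 0.999
```

View pics/w2.png

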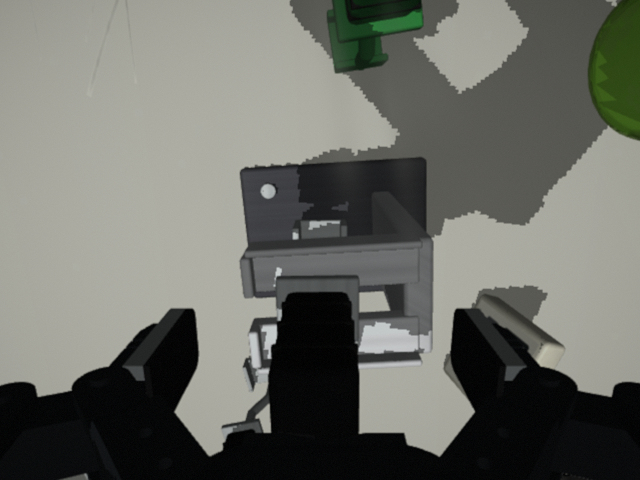

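Call:
{"method": "drive_tool", "body": {"targets": [[1, 0, -2, 3.7, 0], [1, 0, -2, 3.7, 0], [0.3, 0, -2, 3.7, 0], [0, 0, -2, 3.7, 0], [0, 0, -2, 3.7, 0], [0, 0, -2, 3.7, 0], [0, 0, -2, 3.7, 0], [0, 0, -2, 3.7, 0], [0, 0, -2, 3.7, 0]]}}

```text
t: 3.85
tcp_pos: [0.5813, -0.3251, 0.1402]
orientation: [2.008, 1.57, 0.561]
ft_force: [-1.3, 0.5, 0.5]
width: 0.272
```

Run:
```python
from h import *
plan()
```

```text
t 3.85 p [ 581.3 -325.1  140.2] jawyaw 7.15 toolx [ 8.e-04  5.e-04 -1.e+00] F [-1.3  0.5  0.5] M [0.03 0.   0.04] w 0.272
```

Call:
{"method": "drive_tool", "body": {"targets": [[0, -6, 0, 0, 0], [0, -14, 0, 0, 0], [0, -14, 0, 0, 0], [0, -14, -8, 0.5, 0], [0, -14, -22, 1.3, 0], [0, -14, -38, 2.3, 0], [0, -14, -54, 3.3, 0], [0, -14, -66, 4, 0], [0, -24, -70, 4, 0], [0, -50, -70, 4, 0], [0, -80, -70, 4, 0], [0, -80, -70, 4, 0]]}}

```text
t: 5.05
tcp_pos: [0.5145, -0.3394, 0.2257]
orientation: [0.933, 1.56, -0.513]
ft_force: [0.3, -1.1, -0.4]
width: 0.268
```

Run:
```python
from h import *
plan([.435,-.32,.265],[.435,.30,.265]); shot('side','s2.png');shot('wrist','w3.png')
im=cv2.imread('pics/s2.png')[230:400,250:430]
cv2.imwrite('pics/s2c.png',np.hstack([cv2.resize(im,(424,400),interpolation=2),cv2.resize(cv2.imread('pics/w3.png')[230:480,200:440],(376,400))]))
```

```text
t 5.05 p [ 514.5 -339.4  225.7] jawyaw 7.14 toolx [ 0.0097 -0.0055 -0.9999] F [ 0.3 -1.1 -0.4] M [ 0.01 -0.02  0.01] w 0.268
  shift [-40.2 -76.1 -28.8]
  shift [ -43.6    1.  -644. ]
```

View pics/s2c.png

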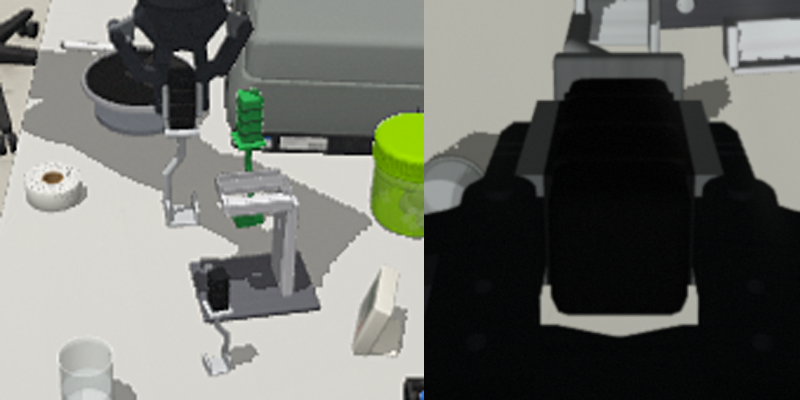

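Call:
{"method": "drive_tool", "body": {"targets": [[0, -20, -30, -10, 0], [0, -40, -65, -30, 0], [0, -40, -72, -75, 0], [0, -40, -66, -125, 0], [0, -40, -60, -175, 0], [0, -40, -54, -225, 3], [0, -40, -48, -275, 7], [0, -40, -42, -325, 11], [0, -40, -36, -375, 15], [0, -40, -30, -420, 15], [0, -40, -26, -455, 15], [0, -40, -24, -470, 15]]}}

```text
t: 6.35
tcp_pos: [0.429, 0.1283, 0.2593]
orientation: [-0.133, 1.57, -1.837]
ft_force: [0.6, -0.1, -2.4]
width: 0.273
```

Run:
```python
from h import *
plan([.43,.29,.265])
```

```text
t 6.35 p [429.  128.3 259.3] jawyaw -7.64 toolx [-1.e-04 -3.e-04 -1.e+00] F [ 0.6 -0.1 -2.4] M [-0.04 -0.05 -0.02] w 0.273
  shift [  -5.8  -20.5 -160.4]
```

Call:
{"method": "drive_tool", "body": {"targets": [[0, -6, -8, -30, 0], [0, -6, -16, -75, 0], [0, -6, -22, -110, 0], [0, -6, -24, -125, 0], [0, -6, -24, -125, 0], [0, -6, -24, -125, 0]]}}

```text
t: 6.95
tcp_pos: [0.4214, 0.2544, 0.2644]
orientation: [-0.497, 1.568, -2.201]
ft_force: [-0.3, -0.9, -1.2]
width: 0.271
```

Run:
```python
from h import *
plan(); shot('wrist','w4.png'); P=manip.camera_params('wrist'); np.savez('w4.npz',**{k:np.array(P[k]) for k in ('mtx','camera_from_world')})
for t in ['rack','drip_stand']:
    for r in manip.boxes_of('wrist',t): print(t,r['confidence'],(np.array(r['box'])*[640,480,640,480]).round(0))
```

```text
t 6.95 p [421.4 254.4 264.4] jawyaw -7.63 toolx [-0.0017 -0.0023 -1.    ] F [-0.3 -0.9 -1.2] M [-0.01  0.03  0.03] w 0.271
rack 0.58 [482.  54. 139. 108.]
drip_stand 0.95 [498.  62. 283. 125.]
drip_stand 0.43 [327. 321.  92. 217.]
```

View pics/w4.png

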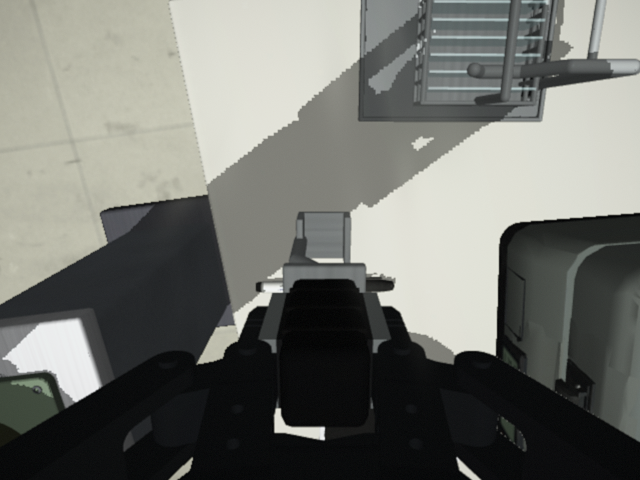

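Call:
{"method": "drive_tool", "body": {"targets": [[0, 0, 0, -25, 0], [0, 0, 0, -60, 0], [0, 0, 0, -85, 0], [0, 0, 0, -92, 0], [0, 0, 0, -92, 0], [0, 0, 0, -92, 0]]}}

```text
t: 7.7
tcp_pos: [0.4342, 0.3437, 0.265]
orientation: [-0.222, 1.569, -1.929]
ft_force: [-0.3, 0.8, -1.7]
width: 0.269
```

Run:
```python
from h import *
plan(); im=shot('wrist','w5.png'); P=manip.camera_params('wrist'); np.savez('w5.npz',**{k:np.array(P[k]) for k in ('mtx','camera_from_world')})
for t in ['rack','drip_stand','rack_bar']:
    for r in manip.boxes_of('wrist',t): print(t,r['confidence'],(np.array(r['box'])*[640,480,640,480]).round(0))
a=im[10:290,270:640][:,:,::-1]; a=cv2.convertScaleAbs(a,alpha=1.4,beta=10)
cv2.imwrite('pics/w5c.png',cv2.resize(a,None,fx=2.1,fy=2.1,interpolation=2))
```

```text
t 7.7 p [434.2 343.7 265. ] jawyaw -7.79 toolx [-8.0e-04 -2.1e-03 -1.0e+00] F [-0.3  0.8 -1.7] M [-0.02  0.   -0.01] w 0.269
rack 0.74 [473. 155. 130. 175.]
rack 0.56 [233.  21.  73.  40.]
drip_stand 0.95 [496. 151. 278. 155.]
drip_stand 0.35 [326. 320.  90. 211.]
rack_bar 0.88 [471. 155. 131. 176.]
```

View pics/w5c.png

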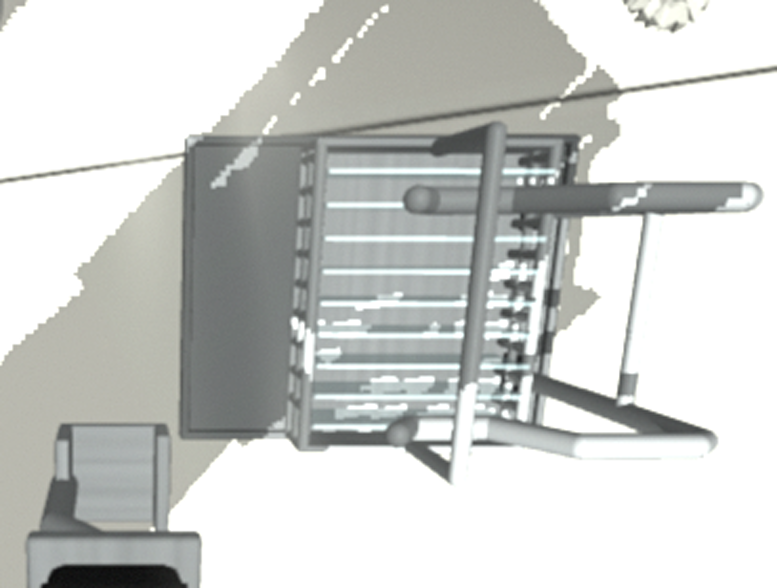

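Run:
```python
from h import *
P=dict(np.load('w5.npz'))
W=lambda x,y,z:atz('wrist',270+x/2.1,10+y/2.1,z,P)[:2]*1000
a,b=W(497,127,.130),W(455,480,.130); print('bar',a,b,(a+b)/2,np.linalg.norm(a-b),'yaw',np.degrees(np.arctan2(*(a-b)[::-1]))-90)
print('bar at prongs',W(488,198,.13),W(465,415,.13))
pu=W(410,199,.133),W(520,199,.123),W(752,196,.154); pl=W(392,433,.133),W(490,428,.123),W(708,441,.154)
print('prong up',pu,'low',pl)
print('prong end mid',(pu[0]+pl[0])/2,'yaw',np.degrees(np.arctan2(*(pu[0]-pl[0])[::-1]))-90, 'back',(pu[2]+pl[2])/2)
c=[W(190,137,.009),W(578,137,.009),W(183,437,.009)];print('tray',c, [np.degrees(np.arctan2(*(c[1]-c[0])[::-1])),np.degrees(np.arctan2(*(c[0]-c[2])[::-1]))-90])
p=np.array([434.2,343.7]);th=np.radians(-7.79);R=np.array([[np.cos(th),np.sin(th)],[-np.sin(th),np.cos(th)]])
print('J rel tool (hook x,y):','tip',R@(W(170,426,.164)-p),R@(W(168,528,.164)-p),'back top',R@(W(56,430,.164)-p),'floor +y edge',R@(W(110,425,.150)-p))
print('shoulder corner',R@(W(30,533,.255)-p),R@(W(199,533,.255)-p))
print('tcpcam now',pose()[1])
```

```text
bar [558.09145858 425.05459918] [542.48379706 320.21573705] [550.28762782 372.63516812] 105.99427394984897 yaw -8.467596057083455
bar at prongs [555.04632766 405.70771842] [546.32009146 341.13643395]
prong up (array([531.26536622, 408.58809391]), array([567.42719222, 403.96428091]), array([615.99983747, 396.99355815])) low (array([522.37881287, 339.23591745]), array([556.78815724, 333.96483626]), array([607.11222997, 329.8801216 ]))
prong end mid [526.82208955 373.91200568] yaw -7.301897639764505 back [611.55603372 363.43683988]
tray [array([480.80770664, 444.67730287]), array([640.9562701 , 422.65863646]), array([463.16024487, 317.92320537])] [np.float64(-7.828458150065473), np.float64(-7.9261094688203855)]
J rel tool (hook x,y): tip [16.38347549 16.37087327] [ 16.30172764 -13.4488196 ] back top [-15.28260421  15.2502179 ] floor +y edge [-0.34224574 13.70871526]
shoulder corner [-14.23608612  16.03960174] [16.17289749 16.02989598]
tcpcam now [0.43426235 0.34416663 0.26527925]
```

Call:
{"method": "drive_tool", "body": {"targets": [[0, 0, 0, -20, 0.4], [0, 10, 0, -40, 0.4], [0, 30, 0, -43, 0.4], [0, 42, 0, -43, 0.4], [0, 44, 0, -43, 0.4], [0, 44, 15, -43, 0.4], [0, 44, 35, -43, 0.4], [0, 44, 50, -43, 0.4], [0, 44, 60, -43, 0.4], [0, 44, 62, -43, 0.4], [0, 44, 62, -43, 0.4]]}}

```text
t: 9.0
tcp_pos: [0.5018, 0.378, 0.2212]
orientation: [-0.362, 1.57, -2.077]
ft_force: [-0.7, 0.2, -1.0]
width: 0.272
```

Run:
```python
from h import *
plan([.5498,.3718,.2212]); im=shot('wrist','w6.png'); P=manip.camera_params('wrist'); np.savez('w6.npz',**{k:np.array(P[k]) for k in ('mtx','camera_from_world')})
a=im[60:340,230:600][:,:,::-1]; a=cv2.convertScaleAbs(a,alpha=1.4,beta=10)
cv2.imwrite('pics/w6c.png',cv2.resize(a,None,fx=2.1,fy=2.1,interpolation=2))
```

```text
t 9.0 p [501.8 378.  221.2] jawyaw -8.24 toolx [-6.0e-04 -1.1e-03 -1.0e+00] F [-0.7  0.2 -1. ] M [-0.04 -0.02  0.  ] w 0.272
  shift [-0.  48.4 -0.7]
```

View pics/w6c.png

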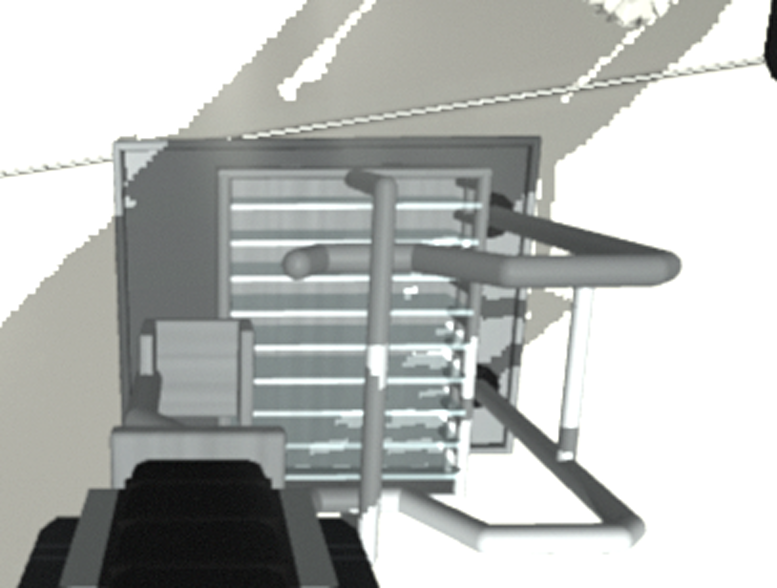

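Run:
```python
from h import *
P=dict(np.load('w6.npz'))
W=lambda x,y,z:atz('wrist',230+x/2.1,60+y/2.1,z,P)[:2]*1000
p=np.array([501.8,378.]);th=np.radians(-8.2);R=np.array([[np.cos(th),np.sin(th)],[-np.sin(th),np.cos(th)]])
for k,q in dict(tip=(254,320,.120),tip2=(252,424,.120),pu=(340,259,.123),pl=(340,500,.123),barU=(384,183,.13),barL=(369,540,.13),legU=(352,178,.06),barmid=(376,380,.13)).items(): print(k,R@(W(*q)-p))
```

```text
tip [15.83713832 16.8085091 ]
tip2 [ 15.76471478 -13.60701482]
pu [38.51772123 34.17055757]
pl [ 41.49209935 -35.84827179]
barU [47.8252448 54.5795883]
barL [ 49.10577822 -45.1616174 ]
legU [51.29558502 52.1617918 ]
barmid [48.57156042  2.30644977]
```

Call:
{"method": "drive_tool", "body": {"targets": [[0, 0, 10, 1, 0], [0, 0, 25, 1, 0], [0, 0, 38, 1, 0], [0, 0, 46, 1, 0], [0, 0, 49, 1, 0], [0, 0, 49, 1, 0]]}}

```text
t: 9.65
tcp_pos: [0.5501, 0.37, 0.2208]
orientation: [-0.638, 1.569, -2.352]
ft_force: [1.8, -0.4, -0.8]
width: 0.275
```

Call:
{"method": "drive_tool", "body": {"targets": [[0, -4, 0, 0, 0], [0, -10, 0, 0, 0], [0, -15, 0, 0, 0], [0, -17, 0, 0, 0], [0, -19, 0, 0, 0], [0, -21, 0, 0, 0], [0, -23, 0, 0, 0], [0, -25, 0, 0, 0], [0, -27, 0, 0, 0], [0, -28, 0, 0, 0], [0, -28, 0, 0, 0], [0, -28, 0, 0, 0]]}}

```text
t: 10.85
tcp_pos: [0.5501, 0.37, 0.2486]
orientation: [-0.675, 1.568, -2.39]
ft_force: [0.5, -0.7, -6.3]
width: 0.269
```

Run:
```python
from h import *
for i in range(3): plan(); manip.get_image('side')
shot('side','s7.png')
```

```text
t 10.85 p [550.1 370.  248.6] jawyaw -8.25 toolx [-0.0017 -0.0016 -1.    ] F [ 0.5 -0.7 -6.3] M [-0.02 -0.04  0.01] w 0.269
t 10.9 p [550.  370.  248.6] jawyaw -8.25 toolx [-0.0017 -0.0016 -1.    ] F [-0.1 -0.2 -6.1] M [-0.05  0.03  0.  ] w 0.277
t 10.95 p [550.1 369.9 248.6] jawyaw -8.25 toolx [-0.0016 -0.0016 -1.    ] F [-1.4 -0.3 -6.9] M [-0.09 -0.01 -0.02] w 0.273
```

Call:
{"method": "drive_tool", "body": {"targets": [[0, -3, 0, 0, 0], [0, -6, 0, 0, 0], [0, -9, 0, 0, 0], [0, -11.5, 0, 0, 0], [0, -12.5, 0, 0, 0], [0, -12.5, 0, 0, 0], [0, -12.5, 0, 0, 0]]}}

```text
t: 11.75
tcp_pos: [0.55, 0.3699, 0.2611]
orientation: [-0.672, 1.568, -2.387]
ft_force: [-0.2, -0.4, -6.9]
width: 0.275
```

Run:
```python
from h import *
plan(); a=shot('wrist','w8.png')[60:340,230:600][:,:,::-1]; plan();b=shot('scene','s8.png')[140:240,220:320][:,:,::-1]
cv2.imwrite('pics/w8c.png',np.hstack([cv2.resize(cv2.convertScaleAbs(a,alpha=1.4,beta=10),(450,340)),cv2.resize(b,(340,340),interpolation=2)]))
```

```text
t 11.75 p [550.  369.9 261.1] jawyaw -8.25 toolx [-0.0017 -0.0016 -1.    ] F [-0.2 -0.4 -6.9] M [-0.04  0.01  0.01] w 0.275
t 11.8 p [550.  370.  261.1] jawyaw -8.25 toolx [-0.0018 -0.0017 -1.    ] F [ 0.7  0.5 -7.4] M [-0.04  0.02  0.  ] w 0.272
```

View pics/w8c.png

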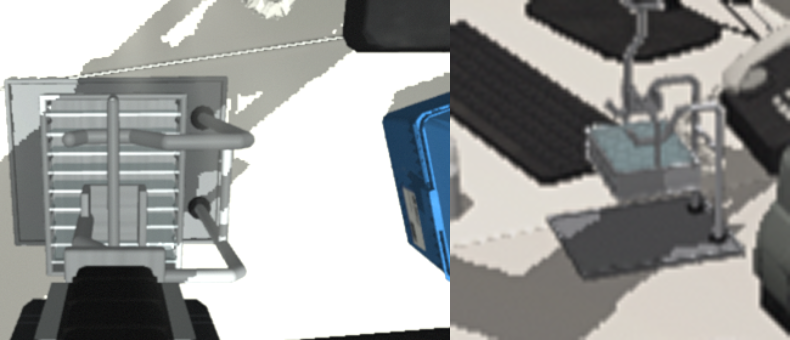

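Call:
{"method": "drive_tool", "body": {"targets": [[0, 0, -1, 0, 0], [0, 0, -4, 0, 0], [0, 0, -10, 0, 0], [0, 0, -18, 0, 0], [0, 0, -28, 0, 0], [0, 0, -39, 0, 0], [0, 0, -50, 0, 0], [0, 0, -61, 0, 0], [0, 0, -71, 0, 0], [0, 0, -79, 0, 0], [0, 0, -85, 0, 0], [0, 0, -88, 0, 0]]}}

```text
t: 13.05
tcp_pos: [0.4623, 0.3827, 0.2613]
orientation: [-0.705, 1.568, -2.419]
ft_force: [0.6, 0.2, -6.5]
width: 0.274
```

Call:
{"method": "drive_tool", "body": {"targets": [[0, 0, -3, 0, 0], [0, -3, -4, 0, 0], [0, -8, -4, 0, 0], [0, -14, -4, 0, 0], [0, -20, -4, 0, 0], [0, -25, -4, 0, 0], [0, -28, -4, 0, 0], [0, -30, -4, 0, 0], [0, -30, -4, 0, 0], [0, -30, -4, 0, 0]]}}

```text
t: 14.05
tcp_pos: [0.4583, 0.3832, 0.291]
orientation: [-0.712, 1.568, -2.427]
ft_force: [-0.7, -0.1, -6.4]
width: 0.276
```

Run:
```python
from h import *
p=pose()[1]; plan([.461,.018,p[2]]); shot('scene','s9.png'); shot('side','s9b.png'); shot('wrist','w9.png')
# stage circle from first wrist image at start pose is stored; recompute stage centre from scene/side boxes via rim extraction
for n in ('scene','side'):
    for r in manip.boxes_of(n,'stage')+manip.boxes_of(n,'rack'): print(n,r['confidence'],(np.array(r['box'])*[640,480,640,480]).round(1))
```

```text
t 14.05 p [458.3 383.2 291. ] jawyaw -8.23 toolx [-0.0023 -0.002  -1.    ] F [-0.7 -0.1 -6.4] M [ 0.01 -0.01 -0.  ] w 0.276
  shift [  0.7  54.9 361.1]
scene 0.59 [303.1 260.2  51.4  37.3]
scene 0.78 [250.6 183.7  30.3  25.1]
side 0.88 [313.9 188.1  28.4  29.1]
```

Run:
```python
from h import *
from scipy.optimize import least_squares
t,p,R,s=pose(); P=manip.camera_params('wrist'); T=np.array(P['camera_from_world'])
Tt=np.eye(4);Tt[:3,:3]=R;Tt[:3,3]=p; C=T@Tt
T0=np.eye(4);T0[:3,:3]=[[0,1,0],[0,0,-1],[-1,0,0]];T0[:3,3]=[.5750,0,.2313]
cams={'wrist':(np.array(P['mtx']),C@np.linalg.inv(T0))}
for n in('scene','side'):
    q=manip.camera_params(n);cams[n]=(np.array(q['mtx']),np.array(q['camera_from_world']))
print(-cams['wrist'][1][:3,:3].T@cams['wrist'][1][:3,3])
roi={'wrist':(60,85,300,300,60),'scene':(270,235,335,285,70),'side':(280,245,340,290,70)}
E={}
for n,(a,b,c,d,th) in roi.items():
    im=cv2.imread(f'pics/{n}0.png');m=(im.max(2)<th).astype('u1');k=np.zeros_like(m);k[b:d,a:c]=m[b:d,a:c]
    k=cv2.morphologyEx(k,2,np.ones((3,3),'u1')) if n=='wrist' else k
    c_=max(cv2.findContours(k,0,1)[0],key=cv2.contourArea);E[n]=cv2.fitEllipse(cv2.convexHull(c_));print(n,E[n])
ph=np.linspace(0,2*np.pi,40)
def pr(n,x,r):
    K,T=cams[n];q=np.c_[x[0]+r*np.cos(ph),x[1]+r*np.sin(ph),0*ph+x[2]];q=q@T[:3,:3].T+T[:3,3];q=q@K.T;return q[:,:2]/q[:,2:]
def fit(x,ns):
    o=[]
    for n in ns:
        (cx,cy),(A,B),an=E[n];an=np.radians(an);d=pr(n,x,x[3])-[cx,cy]
        u=d@[np.cos(an),np.sin(an)];v=d@[-np.sin(an),np.cos(an)];o.append((np.hypot(u/(A/2),v/(B/2))-1)*(A+B)/4)
    return np.concatenate(o)
for ns in (['wrist','scene','side'],['wrist','side'],['scene','side'],['wrist','scene']):
    f=least_squares(fit,[.46,.02,.05,.07],args=(ns,),x_scale=.01);print(ns,f.x.round(4),np.abs(f.fun).mean())
```

```text
[0.57594914 0.06779349 0.37416955]
wrist ((171.62118530273438, 186.50108337402344), (172.81422424316406, 190.5234375), 133.20794677734375)
scene ((300.88037109375, 253.32855224609375), (25.00623893737793, 48.01832580566406), 91.14828491210938)
side ((309.17041015625, 261.9391784667969), (25.04227638244629, 44.816978454589844), 90.64173126220703)
['wrist', 'scene', 'side'] [0.4602 0.0166 0.052  0.0688] 0.48625359450503663
['wrist', 'side'] [0.4608 0.0168 0.0534 0.0687] 0.2796433670868347
['scene', 'side'] [0.4598 0.022  0.049  0.0679] 0.4614985965538782
['wrist', 'scene'] [0.4599 0.0165 0.0511 0.069 ] 0.4377587675125151
```

Call:
{"method": "drive_tool", "body": {"targets": [[0, 0, 0.3, 2, 0], [0, 0, 0.9, 6, 0], [0, 0, 1.8, 12, 0], [0, 0, 3, 20, 0], [0, 0, 4.5, 30, 0], [0, 0, 6.3, 42, 0], [0, 0, 8.4, 56, 0], [0, 0, 10.7, 72, 0], [0, 0, 13.4, 90, 0], [0, 0, 16.4, 110, 0], [0, 0, 19.4, 130, 0], [0, 0, 22.4, 150, 0]]}}

```text
t: 15.6
tcp_pos: [0.4588, 0.2296, 0.2916]
orientation: [-0.558, 1.568, -2.273]
ft_force: [0.5, 0.9, -5.1]
width: 0.271
```

Run:
```python
from h import *
p=pose()[1]; plan([.460,.016,p[2]])
```

```text
t 15.6 p [458.8 229.6 291.6] jawyaw -8.25 toolx [-0.0017 -0.0021 -1.    ] F [ 0.5  0.9 -5.1] M [-0.03  0.01  0.04] w 0.271
  shift [  0.4  31.8 211.3]
```

Call:
{"method": "drive_tool", "body": {"targets": [[0, 0, 1, 7, 0], [0, 0, 3.3, 22, 0], [0, 0, 6.3, 42, 0], [0, 0, 9.6, 64, 0], [0, 0, 13, 87, 0], [0, 0, 16.5, 110, 0], [0, 0, 20, 133, 0], [0, 0, 23.2, 154, 0], [0, 0, 26.2, 173, 0], [0, 0, 28.5, 189, 0], [0, 0, 30.3, 201, 0], [0, 0, 31.3, 208, 0]]}}

```text
t: 16.8
tcp_pos: [0.4599, 0.0183, 0.2921]
orientation: [-0.451, 1.568, -2.167]
ft_force: [0.2, -0.4, -6.4]
width: 0.268
```

Call:
{"method": "drive_tool", "body": {"targets": [[0, 0, 0.3, 2, 0], [0, 0, 0.5, 3, 0], [0, 0, 0.5, 3, 0], [0, 0, 0.5, 3, 0], [0, 0, 0.5, 3, 0]]}}

```text
t: 17.3
tcp_pos: [0.46, 0.0157, 0.2921]
orientation: [-0.503, 1.568, -2.218]
ft_force: [-0.0, 0.5, -6.8]
width: 0.273
```

Run:
```python
from h import *
p=pose()[1]; plan([.460,.016,p[2]]);  shot('scene','s10.png'); shot('side','s10b.png'); plan()
```

```text
t 17.3 p [460.   15.7 292.1] jawyaw -8.25 toolx [-0.0015 -0.002  -1.    ] F [-0.   0.5 -6.8] M [-0.02 -0.05 -0.02] w 0.273
  shift [-0.  -0.  -0.3]
t 17.4 p [460.   15.6 292.1] jawyaw -8.26 toolx [-0.0015 -0.0021 -1.    ] F [ 0.5 -0.4 -6.6] M [-0.05  0.02  0.02] w 0.271
```

Call:
{"method": "drive_tool", "body": {"targets": [[0, 3, 0, 0, 0], [0, 8, 0, 0, 0], [0, 15, 0, 0, 0], [0, 22, 0, 0, 0], [0, 29, 0, 0, 0], [0, 35, 0, 0, 0], [0, 39, 0, 0, 0], [0, 42, 0, 0, 0], [0, 44, 0, 0, 0], [0, 45, 0, 0, 0], [0, 46, 0, 0, 0], [0, 46, 0, 0, 0]]}}

```text
t: 18.6
tcp_pos: [0.4599, 0.0155, 0.2461]
orientation: [-0.424, 1.568, -2.139]
ft_force: [0.0, 0.9, -7.6]
width: 0.272
```

Call:
{"method": "drive_tool", "body": {"targets": [[0, 0.7, 0, 0, 0], [0, 1.4, 0, 0, 0], [0, 2, 0, 0, 0], [0, 2, 0, 0, 0]]}}

```text
t: 19.0
tcp_pos: [0.4599, 0.0155, 0.2441]
orientation: [-0.462, 1.568, -2.177]
ft_force: [0.7, 0.1, -6.8]
width: 0.269
```

Call:
{"method": "drive_tool", "body": {"targets": [[0, 0.7, 0, 0, 0], [0, 1.4, 0, 0, 0], [0, 2, 0, 0, 0], [0, 2, 0, 0, 0]]}}

```text
t: 19.4
tcp_pos: [0.4598, 0.0155, 0.2419]
orientation: [-0.567, 1.568, -2.282]
ft_force: [-0.0, -0.3, -6.8]
width: 0.271
```

Call:
{"method": "drive_tool", "body": {"targets": [[0, 0.7, 0, 0, 0], [0, 1.4, 0, 0, 0], [0, 2, 0, 0, 0], [0, 2, 0, 0, 0]]}}

```text
t: 19.8
tcp_pos: [0.4597, 0.0155, 0.2398]
orientation: [-0.611, 1.568, -2.326]
ft_force: [-0.3, 0.0, -6.5]
width: 0.275
```

Call:
{"method": "drive_tool", "body": {"targets": [[0, 0.5, 0, 0, 0], [0, 1, 0, 0, 0], [0, 1.5, 0, 0, 0], [0, 1.5, 0, 0, 0]]}}

```text
t: 20.2
tcp_pos: [0.4603, 0.0155, 0.2391]
orientation: [0.156, 1.569, -1.559]
ft_force: [-0.3, -0.1, -1.9]
width: 0.272
```

Call:
{"method": "drive_tool", "body": {"targets": [[0, 0.5, 0, 0, 0], [0, 1, 0, 0, 0], [0, 1.5, 0, 0, 0], [0, 1.5, 0, 0, 0]]}}

```text
t: 20.6
tcp_pos: [0.4604, 0.0155, 0.2376]
orientation: [0.31, 1.569, -1.405]
ft_force: [0.5, 0.4, -1.2]
width: 0.278
```

Call:
{"method": "drive_tool", "body": {"targets": [[0, 0.5, 0, 0, 0], [0, 1, 0, 0, 0], [0, 1.5, 0, 0, 0], [0, 1.5, 0, 0, 0]]}}

```text
t: 21.0
tcp_pos: [0.4604, 0.0155, 0.236]
orientation: [0.217, 1.569, -1.498]
ft_force: [0.2, -0.5, -2.1]
width: 0.274
```

Call:
{"method": "drive_tool", "body": {"targets": [[0, 0.5, 0, 0, 0], [0, 1, 0, 0, 0], [0, 1.5, 0, 0, 0], [0, 1.5, 0, 0, 0]]}}

```text
t: 21.4
tcp_pos: [0.4603, 0.0155, 0.2344]
orientation: [0.077, 1.569, -1.638]
ft_force: [0.9, 0.6, -1.6]
width: 0.274
```

Call:
{"method": "drive_tool", "body": {"targets": [[0, 2, 0, 0, 0], [0, 5, 0, 0, 0], [0, 9, 0, 0, 0], [0, 12, 0, 0, 0], [0, 14.5, 0, 0, 0], [0, 15.3, 0, 0, 0], [0, 15.3, 0, 0, 0]]}}

```text
t: 22.1
tcp_pos: [0.4603, 0.0155, 0.219]
orientation: [-0.069, 1.569, -1.784]
ft_force: [0.6, -0.2, -1.9]
width: 0.269
```

Run:
```python
from h import *
plan(); plan(); shot('wrist','w11.png'); P=manip.camera_params('wrist'); np.savez('w11.npz',**{k:np.array(P[k]) for k in ('mtx','camera_from_world')})
cv2.imwrite('pics/w11v.png',cv2.imread('pics/w11.png'))
```

```text
t 22.1 p [460.3  15.5 219. ] jawyaw -8.26 toolx [-4.0e-04 -1.8e-03 -1.0e+00] F [ 0.6 -0.2 -1.9] M [-0.01  0.02  0.03] w 0.269
t 22.1 p [460.3  15.5 219. ] jawyaw -8.26 toolx [-4.0e-04 -1.8e-03 -1.0e+00] F [ 0.6 -0.2 -1.9] M [-0.01  0.02  0.03] w 0.269
```

Retreat slowly, stopping early to check the side force.

Call:
{"method": "drive_tool", "body": {"targets": [[0, 0, -1, 0, 0], [0, 0, -3, 0, 0], [0, 0, -6, 0, 0], [0, 0, -10, 0, 0], [0, 0, -14, 0, 0], [0, 0, -18, 0, 0], [0, 0, -18, 0, 0]]}}

```text
t: 22.85
tcp_pos: [0.4419, 0.0182, 0.2192]
orientation: [0.017, 1.569, -1.698]
ft_force: [0.4, -0.5, -1.9]
width: 0.274
```

Call:
{"method": "drive_tool", "body": {"targets": [[0, 0, -4, 0, 0], [0, 0, -10, 0, 0], [0, 0, -18, 0, 0], [0, 0, -27, 0, 0], [0, 0, -36, 0, 0], [0, 0, -44, 0, 0], [0, 0, -50, 0, 0], [0, -6, -54, 0, 0], [0, -20, -56, 0, 0], [0, -40, -56, 0, 0], [0, -55, -56, 0, 0], [0, -60, -56, 0, 0]]}}

```text
t: 24.05
tcp_pos: [0.3874, 0.0264, 0.2811]
orientation: [1.286, 1.567, -0.429]
ft_force: [-0.1, 0.0, -0.5]
width: 0.272
```

Run:
```python
from h import *
plan(); im=shot('wrist','w12.png'); P=manip.camera_params('wrist'); np.savez('w12.npz',**{k:np.array(P[k]) for k in ('mtx','camera_from_world')})
for t in ['rack','stage']:
    for r in manip.boxes_of('wrist',t): print(t,r['confidence'],(np.array(r['box'])*[640,480,640,480]).round(0))
cv2.imwrite('pics/w12v.png',cv2.convertScaleAbs(im[:,:,::-1],alpha=1.25,beta=10))
```

```text
t 24.05 p [387.4  26.4 281.1] jawyaw -8.26 toolx [ 0.0036 -0.0017 -1.    ] F [-0.1  0.  -0.5] M [-0.03  0.    0.02] w 0.272
rack 0.76 [413. 211. 113. 160.]
stage 0.56 [407. 198. 169. 165.]
```

View pics/w12v.png

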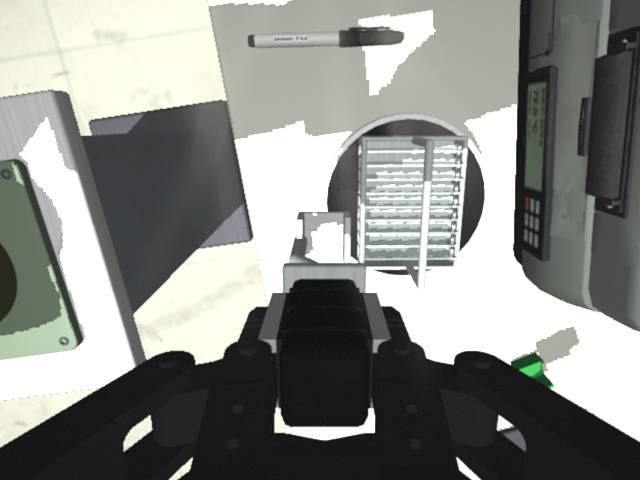

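Run:
```python
from h import *
P=dict(np.load('w12.npz'))
W=lambda x,y,z:atz('wrist',x,y,z,P)[:2]*1000
c=[W(*q,.085) for q in [(360,137),(466,137),(458,266),(359,265)]]; print(np.array(c).round(1),np.mean(c,0), [np.linalg.norm(c[0]-c[1]),np.linalg.norm(c[0]-c[3])])
print('bar top',W(428,140,.127),W(421,287,.127),(W(428,140,.127)+W(421,287,.127))/2)
print('disc',(W(328,195,.051)+W(485,195,.051))/2,np.linalg.norm(W(328,195,.051)-W(485,195,.051)),(W(406,119,.051)+W(410,274,.051))/2)
for n in('scene','side'):
    shot(n,n+'12.png')
    for r in manip.boxes_of(n,'rack')[:1]: print(n,r['confidence'],(np.array(r['box'])*[640,480,640,480]).round(0), proj(n,[.46,.0175,.09]))
# cradle return: TCP waypoint
plan([.5143,-.338,.265])
```

```text
[[424.3  77.7]
 [505.4  65.9]
 [492.9 -38.7]
 [410.8 -25.7]] [458.34179711  19.81756386] [np.float64(81.92197336486673), np.float64(104.31905712391942)]
bar top [466.35838772  71.08382232] [452.79179937 -34.82392057] [459.57509354  18.12995087]
disc [461.54488279  20.87862046] 138.4659481619723 [462.46593665  15.92188122]
scene 0.76 [301. 243.  39.  43.] [301.72143754 240.69187461]
side 0.79 [309. 254.  33.  43.] [308.82300745 250.69956415]
t 24.4 p [386.1  26.3 278.4] jawyaw -8.26 toolx [-0.002  -0.0018 -1.    ] F [-0.3  0.2 -0.3] M [ 0.03  0.03 -0.07] w 0.273
  shift [ 13.8 179.3 342.1]
```

Call:
{"method": "drive_tool", "body": {"targets": [[0, -4, 5, 15, 0], [0, -4, 10, 45, 0], [0, -4, 25, 85, 0], [0, -4, 42, 125, -3], [0, -4, 62, 165, -6], [0, -4, 84, 205, -9], [0, -4, 108, 245, -13], [0, -4, 132, 280, -17], [0, 0, 155, 310, -17.3], [0, 5, 170, 332, -17.3], [0, 10, 177, 340.5, -17.3], [0, 13, 177, 340.5, -17.3]]}}

```text
t: 25.6
tcp_pos: [0.5123, -0.3366, 0.264]
orientation: [-1.7, 1.567, -3.114]
ft_force: [-0.2, 0.8, -1.4]
width: 0.277
```

Call:
{"method": "drive_tool", "body": {"targets": [[0, 0, 0, 0, 0], [0, 0, 0, 0, 0]]}}

```text
t: 25.8
tcp_pos: [0.5118, -0.3353, 0.264]
orientation: [-1.869, 1.566, 3.001]
ft_force: [0.7, -0.3, -0.9]
width: 0.273
```

Run:
```python
from h import *
plan([.5122,-.3361,.155],[.581,-.3231,.155])
im=shot('wrist','w13.png')
```

```text
t 25.8 p [ 511.8 -335.3  264. ] jawyaw 9.03 toolx [-4.9e-03  7.0e-04 -1.0e+00] F [ 0.7 -0.3 -0.9] M [-0.   -0.01 -0.03] w 0.273
  shift [109.    0.8   1. ]
  shift [108.6  70.8  -1.1]
```

Call:
{"method": "drive_tool", "body": {"targets": [[0, 15, 0, 0, 0], [0, 40, 0.5, 0.5, 0], [0, 70, 0.8, 1, 0], [0, 95, 0.8, 1, 0], [0, 106, 0.8, 1, 0], [0, 108.5, 0.8, 1, 0], [0, 108.5, 0.8, 1, 0]]}}

```text
t: 26.55
tcp_pos: [0.5129, -0.3363, 0.1569]
orientation: [-1.468, 1.568, -2.881]
ft_force: [0.9, 0.0, -0.3]
width: 0.278
```

Run:
```python
from h import *
plan([.581,-.3231,.155])
im=shot('wrist','w14.png'); 
# cradle rim / ledge bright line check: project expected ledge corners and find cradle box
for r in manip.boxes_of('wrist','cradle'): print(r['confidence'],(np.array(r['box'])*[640,480,640,480]).round(0))
o=np.array([579.,-321.4])/1e3;th=np.radians(10.6);u=np.array([np.cos(th),np.sin(th)]);v=np.array([-u[1],u[0]])
print([proj('wrist',[*(o+u*a+v*b),.131]).round(0) for a,b in [(-25,26),(42,26),(42,-26),(-25,-26)]],[proj('wrist',[*(o+u*a+v*b),.125]).round(0) for a,b in [(-24,7),(-24,-7)]])
g=im[:,:,::-1].mean(2); 
for x in (400,430): print(x,[int(q) for q in g[230:400:3,x]])
```

```text
t 26.55 p [ 512.9 -336.3  156.9] jawyaw 9.06 toolx [-2.9e-03 -8.0e-04 -1.0e+00] F [ 0.9  0.  -0.3] M [-0.02 -0.02 -0.02] w 0.278
  shift [ 1.7 69.3 -2.3]
0.78 [473. 245. 241. 190.]
[array([1977., 1811.]), array([-2103.,  1773.]), array([3002., 1741.]), array([-1060.,  1710.])] [array([7286., 2003.]), array([-4054.,  1601.])]
400 [69, 69, 69, 67, 71, 69, 69, 67, 69, 70, 68, 68, 70, 68, 67, 69, 137, 185, 184, 185, 185, 186, 186, 186, 186, 186, 185, 175, 62, 12, 15, 10, 12, 11, 11, 7, 10, 11, 9, 8, 15, 17, 10, 9, 9, 8, 9, 7, 10, 8, 7, 8, 7, 12, 8, 9, 6]
430 [86, 97, 96, 106, 110, 106, 103, 100, 100, 99, 99, 66, 67, 64, 66, 65, 170, 185, 184, 162, 57, 71, 116, 118, 117, 119, 115, 110, 201, 186, 211, 209, 74, 55, 76, 198, 182, 183, 184, 184, 183, 183, 183, 122, 10, 11, 10, 8, 12, 9, 10, 9, 9, 8, 9, 7, 10]
```

Run:
```python
from h import *
P=manip.camera_params('wrist')
im=cv2.imread('pics/w14.png'); g=cv2.GaussianBlur(cv2.cvtColor(im,6),(3,3),0).astype(float)
gy=cv2.Sobel(g,6,0,1);gx=cv2.Sobel(g,6,1,0);mag=np.hypot(gx,gy)
th=np.radians(10.6);u=np.array([np.cos(th),np.sin(th)]);v=np.array([-u[1],u[0]])
def W(p):return np.array([proj('wrist',np.r_[q[:2],q[2]]/1) for q in p])
def seg(o,a,b,z,n=40):
    t=np.linspace(0,1,n)[:,None];q=(1-t)*np.array(a)+t*np.array(b)
    return np.c_[o+q[:,:1]*u+q[:,1:]*v, np.full(n,z)]
# score ledge outline + slot edges over offset
K=np.array(P['mtx']);T=np.array(P['camera_from_world'])
def score(o):
    S=[seg(o,(-.022,.023),(.03,.023),.131),seg(o,(-.022,-.023),(.03,-.023),.131),seg(o,(-.022,.023),(-.022,.008),.131),seg(o,(-.022,-.023),(-.022,-.008),.131),seg(o,(-.02,.007),(.015,.007),.125),seg(o,(-.02,-.007),(.015,-.007),.125)]
    q=np.vstack(S)@T[:3,:3].T+T[:3,3];q=q@K.T;q=q[:,:2]/q[:,2:]
    return cv2.remap(mag.astype('f4'),q[:,:1].astype('f4'),q[:,1:].astype('f4'),1).mean()
o0=np.array([.579,-.3214]);R=[]
for a in np.arange(-6,6.1,1):
    for b in np.arange(-6,6.1,1): R.append((score(o0+(a*u+b*v)/1e3),a,b))
R.sort(reverse=True);print(np.round(R[:8],1), 'nominal',score(o0))
```

```text
[[158.4  -4.    0. ]
 [144.6  -4.   -3. ]
 [138.4   0.    0. ]
 [136.   -1.    0. ]
 [130.7  -6.    0. ]
 [130.7  -5.    0. ]
 [130.    0.   -3. ]
 [128.2  -2.    0. ]] nominal 138.37442
```

Call:
{"method": "drive_tool", "body": {"targets": [[0, 0, 5, -1, 0], [0, 0, 14, -1.5, 0], [0, 0, 26, -2, 0], [0, 0, 39, -2.5, 0], [0, 0, 51, -3, 0], [0, 0, 61, -3.2, 0], [0, 0, 67, -3.3, 0], [0, 0, 69, -3.3, 0], [0, 0, 69, -3.3, 0]]}}

```text
t: 27.55
tcp_pos: [0.5809, -0.3225, 0.1572]
orientation: [-1.107, 1.568, -2.52]
ft_force: [-0.9, 0.3, -1.2]
width: 0.278
```

Call:
{"method": "drive_tool", "body": {"targets": [[0, 3, 0, 0, 0], [0, 7, 0, 0, 0], [0, 10, 0, 0, 0], [0, 12, 0, 0, 0], [0, 14, 0, 0, 0], [0, 14, 0, 0, 0]]}}

```text
t: 28.15
tcp_pos: [0.5807, -0.3225, 0.1429]
orientation: [-1.284, 1.568, -2.697]
ft_force: [-0.7, 0.1, -0.8]
width: 0.272
```

Run:
```python
from h import *
plan([.581,-.322,.1402])
```

```text
t 28.15 p [ 580.7 -322.5  142.9] jawyaw 9.06 toolx [-0.0026 -0.0013 -1.    ] F [-0.7  0.1 -0.8] M [ 0.03 -0.04  0.04] w 0.272
  shift [ 2.7  0.4 -0.4]
```

Lower until contact is felt.

Call:
{"method": "drive_tool", "body": {"targets": [[0, 0.7, 0, 0, 0], [0, 1.4, 0, 0, 0], [0, 1.8, 0, 0, 0], [0, 1.8, 0, 0, 0]]}}

```text
t: 28.55
tcp_pos: [0.5807, -0.3225, 0.1411]
orientation: [-1.295, 1.568, -2.708]
ft_force: [-0.6, -0.3, -1.3]
width: 0.271
```

Call:
{"method": "drive_tool", "body": {"targets": [[0, 0.5, 0, 0, 0], [0, 1, 0, 0, 0], [0, 1, 0, 0, 0]]}}

```text
t: 28.85
tcp_pos: [0.5808, -0.3225, 0.1403]
orientation: [-1.211, 1.568, -2.624]
ft_force: [-0.4, -0.8, 0.4]
width: 0.272
```

Call:
{"method": "drive_tool", "body": {"targets": [[0, 0.3, 0, 0, 0], [0.35, 0.3, 0, 0, 0], [0.5, 0.3, 0, 0, 0], [0.7, 0.3, 0, 0, 0], [1, 0.3, 0, 0, 0], [1, 0.3, 0, 0, 0], [1, 0.3, 0, 0, 0], [1, 0.3, 0, 0, 0]]}}

```text
t: 29.65
tcp_pos: [0.5808, -0.3225, 0.14]
orientation: [-1.215, 1.568, -2.628]
ft_force: [-0.8, 0.7, 0.0]
width: 1.0
```

Call:
{"method": "drive_tool", "body": {"targets": [[1, -5, 0, 0, 0], [1, -20, 0, 0, 0], [1, -45, 0, 0, 0], [1, -80, 0, 0, 0], [1, -115, 0, 0, 0], [1, -145, 0, 0, 0], [1, -160, 0, 0, 0], [1, -160, 0, 0, 0]]}}

```text
t: 30.45
tcp_pos: [0.5821, -0.3228, 0.3036]
orientation: [0.466, 1.565, -0.947]
ft_force: [-0.3, 0.4, -0.3]
width: 1.002
```

Run:
```python
from h import *
plan(); im=shot('wrist','w15.png')
for t in ['hook','cradle']:
    for r in manip.boxes_of('wrist',t): print(t,round(r['confidence'],2),(np.array(r['box'])*[640,480,640,480]).round(0))
print('expect handle top c',proj('wrist',[.5815,-.3215,.186]),'bottom',proj('wrist',[.5815,-.3215,.130]))
k=(im.max(2)<45).astype('u1');k[:150]=0;k[300:]=0;k[:,:270]=0;k[:,370:]=0
c=max(cv2.findContours(k,0,1)[0],key=cv2.contourArea);print('black blob',cv2.boundingRect(c),cv2.minAreaRect(c))
for n in('scene','side'):
    a=cv2.imread(f'pics/{n}0.png').astype(int);b=shot(n,n+'15.png')[:,:,::-1].astype(int)
    d=(np.abs(a-b).max(2)>40).astype('u1');_,_,st,_=cv2.connectedComponentsWithStats(d)
    print(n,[list(s) for s in st[1:] if s[4]>15])
    for t in ['hook','rack','stage','label_roll','marker_black','beaker','bottle_white']:
        for r in manip.boxes_of(n,t):
            if r['confidence']>.5: print(' ',t,round(r['confidence'],2),(np.array(r['box'])*[640,480,640,480]).round(0))
```

```text
t 30.45 p [ 582.1 -322.8  303.6] jawyaw 9.06 toolx [ 0.0033 -0.0046 -1.    ] F [-0.3  0.4 -0.3] M [0.   0.02 0.04] w 1.002
hook 0.94 [356.  50.  55.  70.]
hook 0.83 [324. 221.  42.  59.]
hook 0.81 [272. 304.  36.  65.]
cradle 0.56 [330. 195. 118. 107.]
expect handle top c [325.38557285 234.36969889] bottom [325.53197648 215.30147283]
black blob (300, 199, 50, 51) ((324.5, 224.0), (50.0, 49.0), 90.0)
scene [[np.int32(91), np.int32(0), np.int32(143), np.int32(261), np.int32(10865)], [np.int32(224), np.int32(2), np.int32(15), np.int32(6), np.int32(62)], [np.int32(253), np.int32(15), np.int32(104), np.int32(43), np.int32(1052)], [np.int32(217), np.int32(17), np.int32(3), np.int32(10), np.int32(17)], [np.int32(221), np.int32(17), np.int32(16), np.int32(27), np.int32(216)], [np.int32(239), np.int32(18), np.int32(50), np.int32(35), np.int32(498)], [np.int32(207), np.int32(28), np.int32(10), np.int32(11), np.int32(19)], [np.int32(246), np.int32(37), np.int32(3), np.int32(11), np.int32(17)], [np.int32(358), np.int32(38), np.int32(32), np.int32(14), np.int32(155)], [np.int32(155), np.int32(41)
[... 4435 characters left out ...]
)], [np.int32(350), np.int32(267), np.int32(12), np.int32(6), np.int32(45)], [np.int32(166), np.int32(277), np.int32(22), np.int32(12), np.int32(105)], [np.int32(409), np.int32(280), np.int32(25), np.int32(20), np.int32(326)], [np.int32(349), np.int32(290), np.int32(60), np.int32(26), np.int32(470)], [np.int32(376), np.int32(315), np.int32(52), np.int32(26), np.int32(844)]]
  hook 0.66 [356. 298.  13.  60.]
  hook 0.56 [353. 320.  12.  65.]
  hook 0.53 [342. 366.  13.  43.]
  rack 0.67 [309. 253.  37.  37.]
  stage 0.77 [310. 272.  50.  31.]
  stage 0.62 [309. 254.  37.  39.]
  label_roll 0.89 [270. 308.  21.  20.]
  beaker 0.62 [287. 393.  29.  40.]
  bottle_white 0.61 [298. 196.  13.  31.]
```

```bash
python3 -c "
from plant import manip
print(manip.close_job())"
```

```text
the job is handed in; nothing more can be done
None
```

I lifted the rack off the prongs with the hook, set it down on the stage and hung the hook back in its cradle. I handed the job in at about 31 s of the 72 s, with the gripper open and clear. No verdict was reported.

- **Rack:** In the wrist picture after release it stands on the stage about 2–3 mm from the middle. I felt contact with the stage top at about 51 mm, and the weight came off the hook smoothly. I backed the hook out with side forces below 1 N, which is sensor noise. I did not measure whether the rack is level. I infer it from the flat set-down and the unstrained picture.
- **Hook:** I felt contact at the same height at which I had gripped it. The detector boxes put it within about 1 px of its starting place in both fixed cameras. I had used up the 12 picture views, so I checked its final seating only by these numbers.
- **Bystanders:** The beaker and bottle are within 2 px of their starting boxes in both fixed cameras, and the label roll in the side view. The final check did not find the marker, or the roll in the scene view. The marker was last seen lying flat behind the stage after the rack was set down, and nothing passed near it afterwards.
- **Disagreement:** Camera estimates of the stage height ran from 48 to 53 mm and of its centre from y = 16 to 22 mm. I used the contact height and a centre of about (460, 17) mm.

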